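# Set and lock the tube rocker's speed selector

### The arm

A 6-joint arm with a two-finger parallel gripper is mounted at the origin on the work surface. World frame = base frame: x ahead of the robot, y to its left, z up, the work surface at z = 0. Lengths are in m, angles in rad, forces in N, time in s.
With the tool pointing down it reaches from about 0.275 to 0.75 m from the base axis. Payload 10.2 kg.
Tool frame: the origin (TCP) lies between the finger pads; the fingertips stand 22 mm ahead of it and the grasp point (between the pads) lies 3 mm ahead of it (manip.tip_extent is the distance from the TCP to the fingertips, in m); z points along the fingers, y is the line along which they close (so a half turn about z gives the same grasp; the last joint's range is limited). The gripper opens to 85 mm and grips with 20 to 120 N. Pads are 22 mm wide; open, the fingers measure 114 mm over their backs; the gripper's body (76 mm by 85 mm) begins 54 mm behind the grasp point. The pads swing forward as they close: fully open they stand 13 mm farther back than shut.
Start: joints at [-1.521, 0.313, 1.498, -0, 1.331, -0.223], TCP at [0.141, -0.506, 0.253] pointing down, gripper open.
Joint ranges: [-2.94, 2.94], [-0.97, 2.17], [0.19, 2.56], [-1.23, 4.37], [0.02, 3.11], [-2.88, 2.88]. Speed limits (rad/s): [2.39, 2.39, 3.01, 3.14, 3.14, 3.14].

### API

Orientations are given as a unit quaternion [x, y, z, w].
In Python, from bench import manip gives the robot as it stands.
- The arm moves only by the tool apply_moves, never from a script. Its argument "targets" is a list of rows, each a list of 5 numbers: the shift along the tool's x, y, z in units of 30 mm (1.0 is 30 mm), then the turn about the tool's z in units of 5 degrees (1.0 is 5 degrees), then the opening, from 0 (shut) to 1 (fully open). A call has 1 to 8 rows; each row shifts and turns the commanded pose from where the row before left it, along the tool's axes as they then stand; what a row does not reach is not made up. A row lasts 1/10 s, in which the tool goes at most 50 mm and 8.59 degrees, less where a joint would pass 70% of its speed; a pose out of reach is approached as far as the arm can. A call is refused whole if a number of a shift passes 1 or a number of a turn 1, either way. A call with a gripper value outside its range is refused whole. The fingers move at their own pace and stop on an object; "squeeze" is the grip in N (left out, the last holds). Time passes only in rows, so rows that do not move let the fingers close. It gives the time, the measured TCP pose, the force, the opening and the grip force at its end, in the units of the state.
- manip.sense(): the state, without advancing time (a new reading comes with each control period).
- manip.grab_frame(name): name is "side" or "top"; returns the picture (384x512x3 uint8, red, green, blue); there is no depth.
- manip.calibration(name): a dict with "K" (3x3 intrinsics, pixels), "extrinsics" (4x4, takes a point from world to camera coordinates). Camera axes: x right, y down, z forward; pixel columns grow to the right and rows downward; lengths in m; the calibration is good to about 2 mm. A picture is of the moment at which its call begins. calibration takes no time and is no camera call.
- manip.job_done(): hands the job in; it is judged then, once.
The state is a dict: "time": time; "joint_positions": joint angles; "dq": joint speeds; "joint_efforts": joint torques, N m; "tcp_pos": TCP position; "tcp_rot": TCP orientation; "contact_force": force on the tool from outside, world axes, zero at the start; "torque": the same for the moment, N m; "opening": opening from 0.0 (shut) to 1.0 (fully open); "grasp_force": force on a finger pad.
Only numpy, scipy, OpenCV 4.12 (cv2) and the standard library are available. Lean on these libraries where they do the work, as an engineer would, in place of code of your own. Each camera call takes 0.05 s, during which the arm holds its last target. There are 200 camera calls.

### The job

Turn the speed selector knob on the tube rocker to the long mark on its scale, then pull the knob fully out (straight up) so that it locks there, and let go. The lock only opens close to the mark and has to be found by feel with a light pull: do not force the knob against it, and leave the things standing around alone.

Things in the scene. Friction and masses are not known exactly. Their poses are not given: they have to be found in the camera images.
- rocker: the tube rocker, a white bench cabinet 180 x 340 mm, flat deck 60 mm above the table, fixed. Origin: centre of its underside; x away from its front, y towards the ribbed tray, z up. The tray (160 x 180 mm, top 90 mm above the table, with a support plate to 97 mm at each end) spans y -37 to 167 mm; the selector's upright axis is at x 0, y -110 mm
- selector_grip (a point): where to hold the black knob: on its axis, mid-length of its grip bar, 6 mm below the bar's top, 92 mm above the table when the knob is in. The upright bar is 46 mm long, 14 mm thick, 28 mm high (10 to 38 mm above the deck) on a skirt disc 48 mm across. x runs along the bar away from the pointer, y across the bar (close the fingers along y), z up
- pointer_tip (a point): tip of the knob's pointer, 30 mm from the knob's axis, 67 mm above the table when the knob is in; the pointer is a nose on the skirt and a thin line on the bar's top, at the bar's -x end
- long_mark (a point): middle of the long mark, a raised bar 20 x 5 mm lying radially on the flat scale ring (100 mm across, 3 mm thick) around the knob, 38.5 mm from the knob's axis; the ring's other marks are round dots 5 mm across. x runs along the mark towards the knob's axis; the pointer is at the mark when this x and selector_grip's x agree
- selector (a joint): the knob's angle, rad, growing anticlockwise seen from above; 0 when the pointer points to the rocker's front (its -x). Range -0.6 to 1.6; stays where it is left (friction 0.04 N m). It starts 0.5 to 1.5 rad anticlockwise of the long mark, so it is turned clockwise
- scale_ring (a joint): the angle of the scale ring with its long mark, rad, same sense and zero as selector: the pointer is at the long mark when both joints are equal. The ring is clamped and does not move
- spindle (a joint): how far the knob is pulled out (up), m: 0 in, 0.010 fully out at its end stop. It slides with about 2.5 N of friction plus 1 N of weight and stays where it is left. Away from the lock slot it is blocked: after 1 mm the lock pin meets a gate, which yields on a spring of 2500 N/m for 6 mm, then is solid
- lock_pin: pin inside the cabinet, out of sight, carried by the knob 50 mm from its axis. A hidden slot lets it, and the knob, out; the slot lies anywhere within 0.19 rad either side of the long mark and takes the pin over about +-0.02 rad. Turned under a light pull the pin slips in, the pull falls to the friction, and the knob draws out and no longer turns. Over 15 N damages the pin
- tube_rack: blue rack with sample tubes, 60 x 140 mm, 75 mm high, loose; origin under its centre; leave it alone
- specimen_pot: specimen pot, 52 mm across, 60 mm high, loose; origin under its centre; leave it alone
- drop_bottle: small brown drop bottle, 34 mm across, 75 mm high, loose; origin under its centre; leave it alone

How it is judged:
On the way, in this order (a step that is already met when the one before it is completed fails the run):
1. the pointer is turned to the long mark (within 0.26 rad) with the knob not yet out (angle between the x axis of selector_grip and the x axis of long_mark, either way round below 0.26 rad and value of joint spindle below 0.007 m), for 0.1 s.
2. the knob is pulled out at the mark (value of joint spindle above 0.008 m and angle between the x axis of selector_grip and the x axis of long_mark, either way round below 0.26 rad), for 0.2 s.
At the end, for the whole second after the job is handed in: The knob stands pulled out by more than 8 of its 10 mm, its pointer within 0.26 rad (15 degrees) of the long mark, still and released (all of step 2 and velocity of joint selector between -0.05 and 0.05 rad/s); the robot touches nothing.
It fails at once if the knob is forced: more than 15 N on its lock pin (contact force between lock_pin and anything else above 15 N).
It fails at once if a bystander is moved by more than 15 mm (distance of any of tube_rack, specimen_pot, drop_bottle from where it was at the start of the episode above 0.015 m).
It also fails if it takes over 51 s, if anything falls off the work surface, if the arm or the gripper's body presses on something with over 40 N, if the wrist force passes 120 N, or if a joint passes its speed limit or range.

## Working session

There is one attempt and no reset: what is moved stays moved. The work goes in short steps, Python scripts to look and compute and a tool call to move; the robot and the scene stay as the last step left them, time stands still between calls to the robot, and variables do not carry over. Pictures are saved under pics/ and viewed, at most 10 in all, crops included, and the job is handed in when it is done.

Besides the shell and the picture viewer there is one more tool, called in YAML: its name, and indented under it one key for each argument. apply_moves: Moves the arm, as the interface text tells. Its arguments: {"type":"object","properties":{"targets":{"type":"array","items":{"type":"array","items":{"type":"number"}}},"squeeze":{"type":"number"}},"required":["targets"]}

```bash
mkdir -p pics && python3 - <<'E'
from bench import manip
import cv2,numpy as np
for n in("top","side"):
    f=manip.grab_frame(n); cv2.imwrite(f"pics/{n}0.png",f[:,:,::-1])
    c=manip.calibration(n); print(n,np.round(c["K"],1).tolist(),np.round(c["extrinsics"],4).tolist())
s=manip.sense();print(s)
E
```

```text
top [[425.1, 0.0, 253.5], [0.0, 425.1, 194.6], [0.0, 0.0, 1.0]] [[-0.0271, -0.9989, 0.0378, 0.0387], [-0.9984, 0.0251, -0.0501, 0.5709], [0.0491, -0.0391, -0.998, 1.0491], [0.0, 0.0, 0.0, 1.0]]
side [[386.2, 0.0, 252.8], [0.0, 386.2, 192.1], [0.0, 0.0, 1.0]] [[-0.9585, -0.285, 0.0124, 0.559], [-0.2043, 0.6555, -0.727, 0.1518], [0.199, -0.6994, -0.6865, 0.8811], [0.0, 0.0, 0.0, 1.0]]
{'time': 0.1, 'joint_positions': array([-1.52139978e+00,  3.13388190e-01,  1.49838510e+00, -8.72204383e-06,
        1.33098449e+00, -2.23383516e-01]), 'dq': array([-6.40431816e-04, -1.67079408e-03, -6.91410666e-04, -9.33485559e-05,
        8.96129267e-04, -4.39028230e-04]), 'joint_efforts': array([ 2.57778294e-03, -4.12905014e+01, -2.60145289e+01, -9.32859916e-05,
        2.98811727e-03, -7.94585389e-06]), 'tcp_pos': array([ 0.14142412, -0.50537419,  0.25278625]), 'tcp_rot': array([ 9.90712980e-01,  1.35968570e-01,  4.63955562e-05, -5.80726508e-04]), 'contact_force': array([-0.52840345,  0.04890147,  0.2293527 ]), 'torque': array([ 0.04147113,  0.01029424, -0.03079038]), 'grasp_force': 0.0, 'opening': 1.0013280347205553}
```

View pics/top0.png

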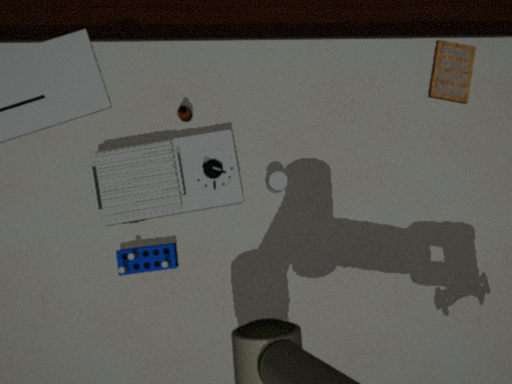

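View pics/side0.png

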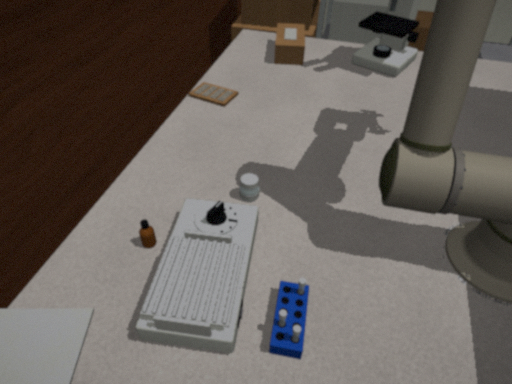

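Top: rocker with knob near (213,168), long mark near (214,185) below it, pot at (277,180), bottle (185,112), rack (147,258). Side: knob near (216,214). I'll enlarge the knob region in both views.

```bash
python3 - <<'E'
import cv2,numpy as np
a=cv2.imread("pics/top0.png")[140:200,185:245]; b=cv2.imread("pics/side0.png")[190:250,180:240]
r=lambda i:cv2.resize(cv2.convertScaleAbs(i,alpha=1.3),None,fx=6.6,fy=6.6,interpolation=cv2.INTER_CUBIC)
cv2.imwrite("pics/crop0.png",np.hstack([r(a),r(b)]))
E
```

```text
(no output)
```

View pics/crop0.png

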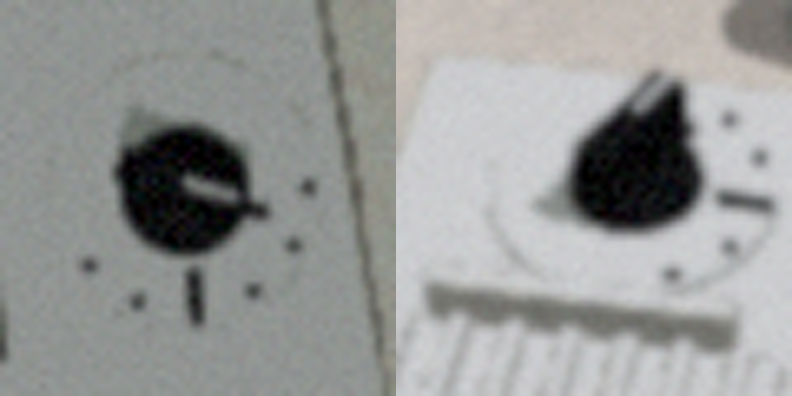

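Crop (top): skirt centre about (212.9,168.8), pointer tip (225.6,172.0) pointing right (-y), long mark from (214.4,180.9) to (215.0,189.4). Dots can give the ring centre.

```bash
cat > h.py <<'E'
from bench import manip
import numpy as np
from scipy.optimize import least_squares
def back(n,uv,z):
    c=manip.calibration(n);E=np.array(c["extrinsics"]);K=np.array(c["K"])
    d=E[:3,:3].T@np.linalg.solve(K,[uv[0],uv[1],1]);o=-E[:3,:3].T@E[:3,3]
    return (o+d*(z-o[2])/d[2])[:2]
E
python3 - <<'E'
from h import *
T=lambda u,v:(185+(u+.5)/6.6-.5,140+(v+.5)/6.6-.5)
S=lambda u,v:(180+(u-396+.5)/6.6-.5,190+(v+.5)/6.6-.5)
for n,F,dots,mk in(("top",T,[(308,187),(293,245),(253,291),(138,302),(89,265)],[(194,270),(198,326)]),
  ("side",S,[(730,119),(760,157),(730,246),(672,274)],[(718,197),(773,206)])):
    D=np.array([back(n,F(*p),.063) for p in dots]);M=np.array([back(n,F(*p),.063) for p in mk]);m=M.mean(0)
    f=lambda q:np.hypot(*(D-q[:2]).T)-q[2]
    q=least_squares(f,[*D.mean(0),.04]).x
    print(n,"ring",q.round(4),"mark",m.round(4),"mark->axis dir",np.degrees(np.arctan2(*(q[:2]-m)[::-1])), np.degrees(np.arctan2(*(M[0]-M[1])[::-1])),np.hypot(*(q[:2]-m)))
c=back("top",T(184,190),.067);t=back("top",T(268,211),.067);print("skirt",c,"tip",t,"dir",np.degrees(np.arctan2(*(c-t)[::-1])),np.hypot(*(c-t)))
a=back("top",T(185,183),.098);b=back("top",T(240,200),.098);print("line",a,b,np.degrees(np.arctan2(*(a-b)[::-1])))
a=back("side",S(640,108),.098);b=back("side",S(674,72),.098);print("line s",a,b,np.degrees(np.arctan2(*(a-b)[::-1])))
for nm,uv,z in(("pot",(277,180),.06),("bottle",(185,112),.07)):print(nm,back("top",uv,z))
a=back("top",(234,130),.06);b=back("top",(243,203),.06);print("edge",a,b,np.degrees(np.arctan2(*(a-b)[::-1])))
from scipy.spatial.transform import Rotation as R
print(R.from_quat(manip.sense()["tcp_rot"]).as_matrix().round(3))
E
```

```text
top ring [0.6346 0.1216 0.0442] mark [0.595  0.1185] mark->axis dir 4.399852116480516 2.7773210088565685 0.03965090716728562
side ring [0.6341 0.1232 0.0434] mark [0.5961 0.1205] mark->axis dir 4.149430316250677 4.790949408836146 0.038109337963349116
skirt [0.63372199 0.12174512] tip [0.62544886 0.09179386] dir 74.55880142639116 0.0310728587243458
line [0.63264839 0.11960755] [0.62626266 0.1006288 ] 71.40358211111594
line s [0.6323662  0.12085552] [0.62735002 0.10128697] 75.62243756894581
pot [ 0.60295544 -0.03161085]
bottle [0.76929637 0.18359049]
edge [0.72595456 0.06843943] [0.54988913 0.05134692] 5.544923113210558
[[ 0.963  0.269 -0.   ]
 [ 0.269 -0.963  0.001]
 [ 0.    -0.001 -1.   ]]
```

apply_moves:
  targets:
    - [0.89,-0.65,0,0,1]
    - [0.89,-0.65,0,0,1]
    - [0.89,-0.65,0,0,1]
    - [0.89,-0.65,0,0,1]
    - [0.89,-0.65,0,0,1]
    - [0.89,-0.65,0,0,1]
    - [0.89,-0.65,0,0,1]
    - [0.89,-0.65,0,0,1]
  squeeze: 40

```text
time: 0.9
tcp_pos: [0.3057, -0.2965, 0.2531]
tcp_rot: [0.991, 0.136, -0.0, -0.0]
contact_force: [1.1, 0.2, -0.4]
opening: 0.999
grasp_force: 0.0
```

apply_moves:
  targets:
    - [0.89,-0.65,0,0,1]
    - [0.89,-0.65,0,0,1]
    - [0.89,-0.65,0,0,1]
    - [0.89,-0.65,0,0,1]
    - [0.89,-0.65,0,0,1]
    - [0.89,-0.65,0,0,1]
    - [0.89,-0.65,0,0,1]
    - [0.89,-0.65,0,0,1]

```text
time: 1.7
tcp_pos: [0.4694, -0.0887, 0.2531]
tcp_rot: [0.991, 0.136, -0.0, -0.0]
contact_force: [-0.1, -0.3, 0.4]
opening: 0.997
grasp_force: 0.0
```

apply_moves:
  targets:
    - [0.89,-0.65,0,0,1]
    - [0.89,-0.65,0,0,1]
    - [0.89,-0.65,0,0,1]
    - [0.89,-0.65,0,0,1]
    - [0.89,-0.65,0,0,1]
    - [0.89,-0.65,0,0,1]
    - [0.89,-0.65,0,0,1]
    - [0.89,-0.65,0,0,1]

```text
time: 2.5
tcp_pos: [0.633, 0.119, 0.2528]
tcp_rot: [0.991, 0.136, -0.0, -0.0]
contact_force: [0.9, -0.2, 0.9]
opening: 0.999
grasp_force: 0.0
```

apply_moves:
  targets:
    - [0,0,0,-0.97,1]
    - [0,0,0,-0.97,1]
    - [0,0,0,-0.97,1]
    - [0,0,0,-0.97,1]
    - [0,0,0,-0.97,1]
    - [0,0,0,-0.97,1]
    - [0,0,0,-0.97,1]
    - [0,0,0,-0.97,1]

```text
time: 3.3
tcp_pos: [0.6323, 0.1178, 0.2528]
tcp_rot: [0.888, 0.459, -0.0, -0.0]
contact_force: [0.1, -0.5, 0.5]
opening: 1.001
grasp_force: 0.0
```

apply_moves:
  targets:
    - [0,0,0.8,-0.96,0.8]
    - [0,0,0.8,-0.96,0.7]
    - [0,0,0.4,-0.96,0.7]
    - [0,0,0,-0.96,0.7]
    - [0,0,0,0,0.7]

```text
time: 3.8
tcp_pos: [0.6322, 0.1177, 0.1926]
tcp_rot: [0.8, 0.6, -0.001, -0.0]
contact_force: [0.9, 0.4, 0.7]
opening: 0.698
grasp_force: 0.0
```

apply_moves:
  targets:
    - [0.15,0.02,0.7,0,0.6]
    - [0,0,0.8,0,0.6]
    - [0,0,0.8,0,0.6]
    - [0,0,0.6,0,0.6]
    - [0,0,0.3,0,0.6]
    - [0,0,0,0,0.6]

```text
time: 4.4
tcp_pos: [0.634, 0.1219, 0.0965]
tcp_rot: [0.801, 0.599, -0.001, -0.0]
contact_force: [-0.1, 0.3, -0.5]
opening: 0.603
grasp_force: 0.0
```

```bash
python3 - <<'E'
from bench import manip
import cv2,numpy as np
s=manip.sense();print(s["tcp_pos"],s["contact_force"])
a=manip.grab_frame("top")[130:210,175:255,::-1];b=manip.grab_frame("side")[170:250,170:250,::-1]
r=lambda i:cv2.resize(cv2.convertScaleAbs(i,alpha=1.3),None,fx=5,fy=5,interpolation=cv2.INTER_CUBIC)
cv2.imwrite("pics/crop1.png",np.hstack([r(a),r(b)]))
E
```

```text
[0.63397453 0.1218846  0.09647718] [-0.14610248  0.27836617 -0.49008836]
```

View pics/crop1.png

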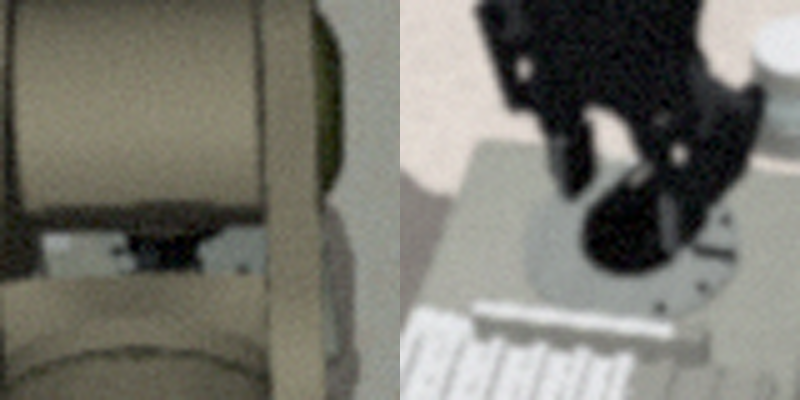

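The fingers straddle the bar (side view, knob at crop (625,220)). Closing.

apply_moves:
  targets:
    - [0,0,0,0,0.3]
    - [0,0,0,0,0.2]
    - [0,0,0,0,0.1]
    - [0,0,0,0,0.05]
    - [0,0,0,0,0]
    - [0,0,0,0,0]
    - [0,0,0,0,0]
    - [0,0,0,0,0]
  squeeze: 40

```text
time: 5.3
tcp_pos: [0.6342, 0.122, 0.0981]
tcp_rot: [0.801, 0.599, 0.0, 0.0]
contact_force: [-3.7, 0.4, 6.2]
opening: 0.151
grasp_force: 40.1
```

```bash
python3 - <<'E'
from bench import manip
s=manip.sense();print({k:s[k] for k in("tcp_pos","contact_force","torque","opening","grasp_force")})
E
```

```text
{'tcp_pos': array([0.63422412, 0.12196593, 0.09813223]), 'contact_force': array([-3.68009479,  0.41010851,  6.18081109]), 'torque': array([-0.03594456,  0.69184357, -0.02893211]), 'opening': 0.15112564187523167, 'grasp_force': 40.052329301834106}
```

apply_moves:
  targets:
    - [0,0,-0.05,0,0]
    - [0,0,0,0.5,0]
    - [0,0,0,1,0]
    - [0,0,0,1,0]
    - [0,0,0,0,0]

```text
time: 5.8
tcp_pos: [0.6342, 0.122, 0.0988]
tcp_rot: [0.861, 0.508, -0.0, -0.0]
contact_force: [-1.1, -0.1, 1.3]
opening: 0.152
grasp_force: 39.5
```

```bash
cat > s.py <<'E'
from bench import manip
import numpy as np
s=manip.sense();q=s["tcp_rot"]
print(round(s["time"],2),"yaw",round(np.degrees(2*np.arctan2(q[1],q[0])),2),s["tcp_pos"].round(4),"F",s["contact_force"].round(1),"M",s["torque"].round(2),round(s["opening"],3),round(s["grasp_force"],1))
E
python3 s.py
```

```text
5.8 yaw 61.08 [0.6342 0.122  0.0988] F [-1.1 -0.1  1.3] M [ 0.04  0.23 -0.01] 0.152 39.5
```

apply_moves:
  targets:
    - [0,0,0,1,0]
    - [0,0,0,1,0]
    - [0,0,0,1,0]
    - [0,0,0,1,0]
    - [0,0,0,1,0]
    - [0,0,0,1,0]
    - [0,0,0,1,0]
    - [0,0,0,0.8,0]

```text
time: 6.6
tcp_pos: [0.6341, 0.122, 0.0988]
tcp_rot: [0.981, 0.192, -0.0, -0.0]
contact_force: [-1.7, 1.4, 0.3]
opening: 0.157
grasp_force: 39.4
```

apply_moves:
  targets:
    - [0,0,0,0.5,0]
    - [0,0,0,0,0]
    - [0,0,0,0,0]

```text
time: 6.9
tcp_pos: [0.6341, 0.122, 0.0987]
tcp_rot: [0.985, 0.172, -0.0, -0.0]
contact_force: [-2.7, 0.1, 1.4]
opening: 0.157
grasp_force: 39.5
```

```bash
python3 s.py; python3 - <<'E'
from bench import manip
import cv2,numpy as np
b=manip.grab_frame("side")[180:250,170:250,::-1]
cv2.imwrite("pics/crop2.png",cv2.resize(cv2.convertScaleAbs(b,alpha=1.4),None,fx=7,fy=7,interpolation=cv2.INTER_CUBIC))
E
```

```text
6.9 yaw 19.77 [0.6341 0.122  0.0987] F [-2.7  0.1  1.4] M [ 0.05  0.37 -0.04] 0.157 39.5
```

View pics/crop2.png

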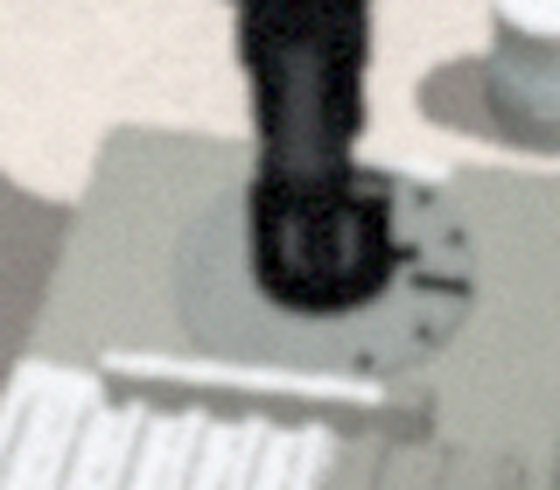

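The pointer at crop (410,253) now sits about 15° anticlockwise of the mark (440,285). Starting the light pull.

apply_moves:
  targets:
    - [0,0,-0.05,0,0]
    - [0,0,-0.05,0,0]
    - [0,0,0,0,0]
    - [0,0,0,0,0]

```text
time: 7.35
tcp_pos: [0.6341, 0.1219, 0.1013]
tcp_rot: [0.985, 0.171, -0.0, -0.0]
contact_force: [-0.4, 1.5, -7.8]
opening: 0.157
grasp_force: 38.8
```

apply_moves:
  targets:
    - [0,0,-0.03,0,0]
    - [0,0,0,0,0]

```text
time: 7.55
tcp_pos: [0.634, 0.1219, 0.1022]
tcp_rot: [0.985, 0.171, -0.0, -0.0]
contact_force: [-1.1, 0.2, -9.1]
opening: 0.155
grasp_force: 38.9
```

```bash
python3 s.py
```

```text
7.55 yaw 19.63 [0.634  0.1219 0.1022] F [-1.1  0.2 -9.1] M [ 0.18 -0.02 -0.  ] 0.155 38.9
```

apply_moves:
  targets:
    - [0,0,0,0.1,0]
    - [0,0,0,0.1,0]
    - [0,0,0,0.1,0]
    - [0,0,0,0.1,0]
    - [0,0,0,0,0]

```text
time: 8.05
tcp_pos: [0.6341, 0.1219, 0.1025]
tcp_rot: [0.988, 0.153, -0.0, -0.0]
contact_force: [-2.5, 1.1, -10.7]
opening: 0.154
grasp_force: 38.9
```

apply_moves:
  targets:
    - [0,0,0,0.1,0]
    - [0,0,0,0.1,0]
    - [0,0,0,0.1,0]
    - [0,0,0,0.1,0]
    - [0,0,0,0,0]

```text
time: 8.55
tcp_pos: [0.6341, 0.1219, 0.1026]
tcp_rot: [0.991, 0.136, -0.0, -0.0]
contact_force: [-4.3, 0.8, -10.8]
opening: 0.153
grasp_force: 38.9
```

apply_moves:
  targets:
    - [0,0,0,0.1,0]
    - [0,0,0,0.1,0]
    - [0,0,0,0.1,0]
    - [0,0,0,0.1,0]
    - [0,0,0,0,0]

```text
time: 9.05
tcp_pos: [0.6341, 0.1219, 0.1026]
tcp_rot: [0.993, 0.118, -0.0, -0.0]
contact_force: [-4.8, 1.6, -10.7]
opening: 0.156
grasp_force: 38.9
```

apply_moves:
  targets:
    - [0,0,0,0.1,0]
    - [0,0,0,0.1,0]
    - [0,0,0,0.1,0]
    - [0,0,0,0.1,0]
    - [0,0,0,0,0]

```text
time: 9.55
tcp_pos: [0.6344, 0.122, 0.1041]
tcp_rot: [0.995, 0.1, 0.0, -0.0]
contact_force: [-8.1, 1.8, 0.2]
opening: 0.152
grasp_force: 42.9
```

The pull fell to nothing and the tool rose 1.5 mm, so the pin seems to be in the slot at a yaw of about 11.5°. Checking before drawing out.

```bash
python3 s.py
```

```text
9.55 yaw 11.51 [0.6344 0.122  0.1041] F [-8.1  1.8  0.2] M [ 0.37  1.57 -0.56] 0.152 42.9
```

apply_moves:
  targets:
    - [0,0,-0.03,0,0]
    - [0,0,0,0,0]

```text
time: 9.75
tcp_pos: [0.6343, 0.122, 0.1048]
tcp_rot: [0.995, 0.1, 0.0, -0.0]
contact_force: [-7.3, 1.6, -0.6]
opening: 0.155
grasp_force: 43.3
```

```bash
python3 s.py
```

```text
9.75 yaw 11.51 [0.6343 0.122  0.1048] F [-7.3  1.6 -0.6] M [ 0.36  1.44 -0.58] 0.155 43.3
```

The knob presses the tool clockwise (Mz about -0.57), so I'll relieve it with a small clockwise turn and watch the moment.

apply_moves:
  targets:
    - [0,0,0,0.05,0]
    - [0,0,0,0,0]

```text
time: 9.95
tcp_pos: [0.6343, 0.122, 0.1048]
tcp_rot: [0.995, 0.098, 0.0, -0.0]
contact_force: [-8.6, 1.5, -1.8]
opening: 0.156
grasp_force: 42.7
```

```bash
python3 s.py
```

```text
9.95 yaw 11.26 [0.6343 0.122  0.1048] F [-8.6  1.5 -1.8] M [ 0.4   1.43 -0.49] 0.156 42.7
```

apply_moves:
  targets:
    - [-0.01,0,0,0.1,0]
    - [0,0,0,0,0]

```text
time: 10.15
tcp_pos: [0.6342, 0.122, 0.1048]
tcp_rot: [0.996, 0.094, 0.001, -0.0]
contact_force: [-6.5, 1.8, -1.9]
opening: 0.155
grasp_force: 41.4
```

```bash
python3 s.py
```

```text
10.15 yaw 10.77 [0.6342 0.122  0.1048] F [-6.5  1.8 -1.9] M [ 0.34  1.18 -0.39] 0.155 41.4
```

apply_moves:
  targets:
    - [-0.02,0,0,0.1,0]
    - [0,0,0,0.1,0]
    - [0,0,0,0,0]

```text
time: 10.45
tcp_pos: [0.6341, 0.122, 0.1049]
tcp_rot: [0.996, 0.086, 0.001, -0.0]
contact_force: [-4.6, 3.3, 2.7]
opening: 0.158
grasp_force: 41.0
```

```bash
python3 s.py
```

```text
10.45 yaw 9.84 [0.6341 0.122  0.1049] F [-4.6  3.3  2.7] M [ 0.56  0.76 -0.13] 0.158 41.0
```

apply_moves:
  targets:
    - [-0.01,0,-0.05,0.02,0]
    - [0,0,-0.03,0,0]
    - [0,0,0,0,0]

```text
time: 10.75
tcp_pos: [0.6339, 0.1219, 0.1063]
tcp_rot: [0.996, 0.085, 0.001, -0.0]
contact_force: [1.3, 4.0, -3.4]
opening: 0.155
grasp_force: 40.1
```

```bash
python3 s.py
```

```text
10.75 yaw 9.78 [0.6339 0.1219 0.1063] F [ 1.3  4.  -3.4] M [ 0.77 -0.44 -0.18] 0.155 40.1
```

apply_moves:
  targets:
    - [0,-0.01,-0.05,0.02,0]
    - [0,0,-0.03,0,0]
    - [0,0,0,0,0]

```text
time: 11.05
tcp_pos: [0.6338, 0.1219, 0.1083]
tcp_rot: [0.996, 0.084, 0.001, 0.0]
contact_force: [6.2, 2.7, -7.4]
opening: 0.154
grasp_force: 39.7
```

```bash
python3 s.py
```

```text
11.05 yaw 9.67 [0.6338 0.1219 0.1083] F [ 6.2  2.7 -7.4] M [ 0.67 -0.94 -0.1 ] 0.154 39.7
```

apply_moves:
  targets:
    - [0.04,0,-0.03,0,0]
    - [0,0,0,0,0]

```text
time: 11.25
tcp_pos: [0.634, 0.1219, 0.1084]
tcp_rot: [0.996, 0.084, -0.001, 0.0]
contact_force: [2.3, 2.0, -12.6]
opening: 0.155
grasp_force: 39.2
```

```bash
python3 s.py
```

```text
11.25 yaw 9.67 [0.634  0.1219 0.1084] F [  2.3   2.  -12.6] M [ 0.38 -0.53 -0.14] 0.155 39.2
```

The end stop is reached: force rises without travel, and total rise is about 9.6 mm. Releasing and retreating.

apply_moves:
  targets:
    - [0,0,0.04,0,0]
    - [0,0,0,0,0.25]
    - [0,0,0,0,0.4]
    - [0,0,0,0,0.5]
    - [0,0,0,0,0.5]

```text
time: 11.75
tcp_pos: [0.6345, 0.122, 0.1087]
tcp_rot: [0.996, 0.084, 0.0, 0.0]
contact_force: [-0.2, 0.5, 0.3]
opening: 0.499
grasp_force: 0.0
```

apply_moves:
  targets:
    - [0,0,-0.3,0,0.5]
    - [0,0,-0.8,0,0.5]
    - [0,0,-1,0,0.5]
    - [0,0,-1,0,0.5]
    - [0,0,-1,0,0.5]
    - [0,0,0,0,0.5]

```text
time: 12.35
tcp_pos: [0.6356, 0.1223, 0.2367]
tcp_rot: [0.996, 0.085, 0.004, 0.0]
contact_force: [0.1, -0.0, -0.8]
opening: 0.498
grasp_force: 0.0
```

apply_moves:
  targets:
    - [-1,0,0,0,0.5]
    - [-1,0,0,0,0.5]
    - [-1,0,0,0,0.5]
    - [-1,0,0,0,0.5]
    - [-1,0,0,0,0.5]
    - [-1,0,0,0,0.5]
    - [0,0,0,0,0.5]

```text
time: 13.05
tcp_pos: [0.4542, 0.0918, 0.2312]
tcp_rot: [0.996, 0.084, -0.001, -0.0]
contact_force: [0.5, -0.2, -0.1]
opening: 0.494
grasp_force: 0.0
```

```bash
python3 s.py; python3 - <<'E'
from bench import manip
import cv2,numpy as np
a=manip.grab_frame("top")[140:200,185:245,::-1]; b=manip.grab_frame("side")[190:250,180:240,::-1]
r=lambda i:cv2.resize(cv2.convertScaleAbs(i,alpha=1.3),None,fx=6.6,fy=6.6,interpolation=cv2.INTER_CUBIC)
cv2.imwrite("pics/crop3.png",np.hstack([r(a),r(b)]))
E
```

```text
13.05 yaw 9.68 [0.4542 0.0918 0.2312] F [ 0.5 -0.2 -0.1] M [0.05 0.03 0.01] 0.494 0.0
```

View pics/crop3.png

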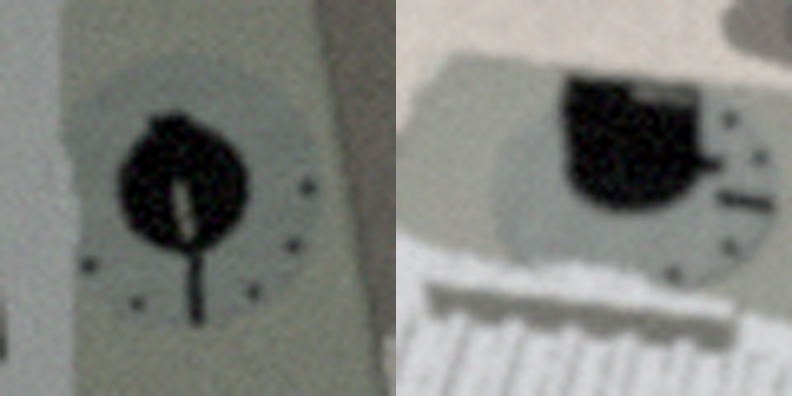

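Pointer is just off the mark ((188,235) against the mark at (196,290)) and the knob looks raised. Quick sub-pixel check of its rise.

```bash
python3 - <<'E'
from h import *
import cv2
a=cv2.imread("pics/side0.png",0).astype(float);b=manip.grab_frame("side").astype(float).mean(2)
def edge(i):
    o=[]
    for c in range(212,220):
        p=i[215:232,c];t=(p.min()+np.median(p[-6:]))/2;k=np.argmax(p>t);o.append(215+k-1+(t-p[k-1])/(p[k]-p[k-1]))
    return np.array(o)
e0,e1=edge(a),edge(b);print(e0.round(2),e1.round(2))
c=manip.calibration("side");E=np.array(c["extrinsics"]);K=np.array(c["K"])
v=lambda z:(lambda p:p[1]/p[2])(K@(E[:3]@[.634,.146,z,1]))
print("px/mm",(v(.065)-v(.075))/10,"rise mm",(e0-e1).mean()/((v(.065)-v(.075))/10))
E
```

```text
[224.36 224.45 224.46 224.47 224.53 224.46 224.2  223.94] [221.45 221.44 221.57 221.43 221.47 221.32 221.29 220.89]
px/mm 0.30340670637323797 rise mm 9.89202810654646
```

Rise is 9.9 mm, so the knob is fully out.

```bash
python3 -c "from bench import manip;print(manip.job_done())"
```

```text
the job is handed in; nothing more can be done
None
```

The job is handed in: I turned the knob clockwise to about 5° (0.09 rad) from the long mark and pulled it out 9.9 mm (camera measurement), then let go, and the arm is clear of everything; no verdict came back.

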